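Open the push-and-turn safety bottle

ROBOT

A 6-joint arm with a two-finger parallel gripper is mounted at the origin on a cart in front of the work surface, level with it; the furniture and walls round the work are solid. World frame = base frame: x ahead of the robot, y to its left, z up, the work surface at z = 0. Lengths are in m, angles in degrees, forces in N, time in s.
With the tool pointing down it reaches from about 0.325 to 0.85 m from the base axis. Payload 15.5 kg.
Tool frame: the origin (TCP) lies between the finger pads, 19 mm behind the fingertips; this is the grasp point; z points along the fingers, y is the line along which they close (so a half turn about z gives the same grasp; the last joint's range is limited). The gripper opens to 91 mm and grips with 3 to 60 N. Pads are 32 mm wide; open, the fingers measure 118 mm over their backs; the gripper's body (76 mm by 178 mm) begins 60 mm behind the grasp point.
Start: joints at [59.674, 28.281, 77.091, -0, 74.628, -5.472], TCP at [0.263, 0.567, 0.233] pointing down, gripper open.
Joint ranges: [-166.48, 166.48], [-47.26, 123.95], [12.59, 153.08], [-70.14, 250.14], [6.76, 159.57], [-176.63, 176.63]. Speed limits (degrees/s): [108.29, 108.29, 147.25, 172.46, 172.46, 172.46].

INTERFACE

Orientations are given as a 3x3 rotation matrix whose columns are the frame's x, y, z axes.
In Python, from rig import arm gives the robot as it stands. Calls block until the motion is done:
- arm.move_to(position, orientation): joint-space move of the TCP to a pose.
- arm.move_l(position, orientation=None, feed=0.15): straight line of the TCP; orientation=None keeps the orientation; feed is the mean speed in m/s.
- arm.move_joints(angles): joint-space move.
- arm.grip(opening): finger opening in m; the grip force is fixed at half the most; returns when the fingers have stopped.
- arm.sleep(seconds).
- arm.solve_ik(position, orientation): joint angles nearest the present ones, or None.
- arm.snapshot(name): name is "side" or "top"; returns the picture (400x640x3 uint8, red, green, blue); there is no depth.
- arm.get_calibration(name): a dict with "intrinsics" (3x3 intrinsics, pixels), "cam_to_world" (4x4, takes a point from camera to world coordinates). Camera axes: x right, y down, z forward; pixel columns grow to the right and rows downward; lengths in m; the calibration is good to about 2 mm. A picture is of the moment at which its call begins. get_calibration takes no time and is no camera call.
A pose or a line that the arm cannot do raises arm.Unreachable and nothing moves.
- arm.sign_off(): hands the job in; it is judged then, once.
Readings, each from a call of its own:
- arm.current_t(): time.
- arm.current_joint_positions(): joint angles.
- arm.current_dq(): joint speeds.
- arm.current_tau(): joint torques, N m.
- arm.current_ee_pos(): TCP position.
- arm.current_tool_rot(): TCP orientation.
- arm.current_force(): force on the tool from outside, world axes, zero at the start.
- arm.current_torque(): the same for the moment, N m.
- arm.current_width(): finger opening in m.
- arm.current_grasp_force(): force on a finger pad.
Only numpy, scipy, OpenCV 4.12 (cv2) and the standard library are available. Lean on these libraries where they do the work, as an engineer would, in place of code of your own. Each camera call takes 0.05 s, during which the arm holds its last target. There are 200 camera calls.

TASK

Open the amber bottle's safety cap: press the cap down against its spring, keep it pressed while you turn it counterclockwise (seen from above) until it comes up against its end stop, lift it off, and set it down, right way up and gently, on the middle of the loose wooden coaster. Do not ram the cap down or wrench it against its stops, and leave the other things where they are.

Things in the scene. Friction and masses are not known exactly. Their poses are not given: they have to be found in the camera images.
- cap: Black round ribbed safety cap, 52 mm diameter, 36 mm high, about 45 g, loose, with a small raised pointer rib (1.5 mm) on its top along its +x. Origin: centre of its lower rim, z up. Closed, the rim is 138 mm above the worktop, the top 174 mm. Turning it counterclockwise seen from above opens it, but only while it is held pressed down; clockwise it soon runs against a wall.
- cap_grip (a point): Point on the cap's axis, 26 mm above its rim: a good TCP height for a grasp from above (fingertips then 7 mm above the rim; the bottle's shoulder is 26 mm or more below the rim). A 40 N grip neither slips nor harms the cap.
- cap_lug (a point): Top of one of the cap's 3 inner lugs (24 degrees wide, 4 mm high, at the rim), 20 mm off the axis. Closed, they sit under ledges of the neck. They pass the lock 3 to 11 mm down (hidden): push until the hard stop 1 mm further on is felt. Turn, held down, to the end wall (felt 61 to 85 degrees from closed, hidden); only in the last 10 degrees before it can they rise.
- bottle: Amber bottle, 86 mm diameter, fixed to the worktop in a steel cup (foot 112 mm across): it neither turns nor moves. Origin: centre of the underside, z up, x along the closed cap's pointer rib. The contact forces between cap and bottle (stopper included) must stay below 65 N in sum: stop turning when the wall gives 0.15 to 0.4 N m.
- neck (a point): On the bottle's axis at the underside of the neck's ledges, 142 mm above the worktop. Neck 34 mm diameter, top 6 mm above this point; ledges reach out to 43 mm diameter, locking lips hang 3 to 11 mm below them. Once free the spring raises the cap 2 to 11 mm above closed; then it lifts straight off: 40 mm above closed it is clear.
- stopper: Grey spring-loaded stopper in the bottle's mouth, 24 mm diameter, slides up and down only and pushes on the inside of the cap's top (24 mm above the rim). Origin: centre of its top. Spring 1 N per mm: 2.5 to 10.5 N with the cap closed, 13.5 N where the lugs come free, 14.5 N at the hard stop, then rigid. A push of 17 to 22 N is right; more than 32 N between cap and stopper is too much.
- coaster: Square wooden coaster, 90x84x9 mm, lying loose and flat on the worktop. Origin: centre of the underside, z up.
- jigger: Bystander: small steel jigger, 37x37x68, standing (mm). Origin: centre of the underside. Leave alone.
- shaker: Bystander: small steel shaker, 64x64x182, standing (mm). Origin: centre of the underside. Leave alone.
- highball: Bystander: highball glass, 69x69x154, standing (mm). Origin: centre of the underside. Leave alone.
- matchbox: Bystander: small flat box, 50x63x18, lying (mm). Origin: centre of the underside. Leave alone.
- corkscrew: Bystander: folded waiter's corkscrew, 41x112x16, lying (mm). Origin: centre of the underside. Leave alone.
- strainer: Bystander: flat steel cocktail strainer, 112x175x11, lying (mm). Origin: centre of the underside. Leave alone.
Things that resemble listed ones, but are neither listed nor needed, are in the scene too. Of the things like the cap, leave any that is pink or red; of the rest the smaller one is meant.

How it is judged:
By the outcome, as a careful person would: the job done as asked, in the order asked, and still so for the second after the job is handed in, with the robot touching nothing.
It also fails if it takes over 64 s, if anything falls off the work surface, if the arm or the gripper's body presses on something with over 40 N, if the wrist force passes 120 N, or if a joint passes its speed limit or range.

## Working session

There is one attempt and no reset: what is moved stays moved. The work goes in short steps, each a Python script; the robot and the scene stay as the last script left them, time stands still between calls to the robot, and variables do not carry over. Pictures are saved under pics/ and viewed, at most 10 in all, crops included, and the job is handed in when it is done.

```bash
ls; mkdir -p pics; python3 - <<'E'
from rig import arm
import cv2,numpy as np
for n in("top","side"):
    im=arm.snapshot(n); cv2.imwrite(f"pics/{n}0.png",im[:,:,::-1]); c=arm.get_calibration(n); print(n,np.round(c["intrinsics"],1).tolist(),np.round(c["cam_to_world"],3).tolist())
print(arm.current_t(),arm.current_force())
E
```

```text
pics
top [[462.5, 0.0, 319.1], [0.0, 462.5, 198.2], [0.0, 0.0, 1.0]] [[-0.001, -0.988, 0.156, 0.335], [-1.0, 0.003, 0.01, -0.054], [-0.011, -0.156, -0.988, 1.401], [0.0, 0.0, 0.0, 1.0]]
side [[481.6, 0.0, 315.5], [0.0, 481.6, 196.3], [0.0, 0.0, 1.0]] [[0.999, 0.041, -0.018, 0.557], [0.044, -0.792, 0.609, -1.085], [0.011, -0.609, -0.793, 1.528], [0.0, 0.0, 0.0, 1.0]]
0.1 [ 0.40016463  0.21638254 -0.34729222]
```

View pics/top0.png

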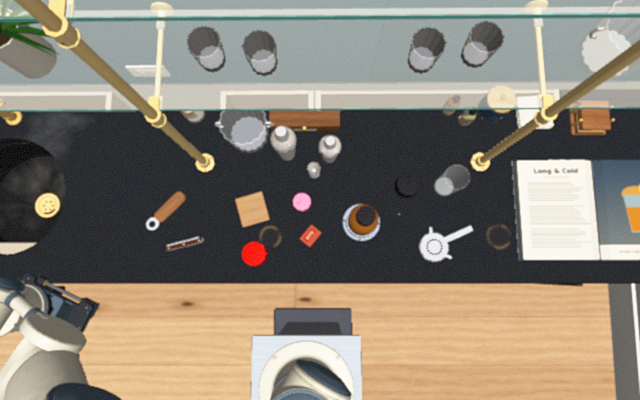

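View pics/side0.png

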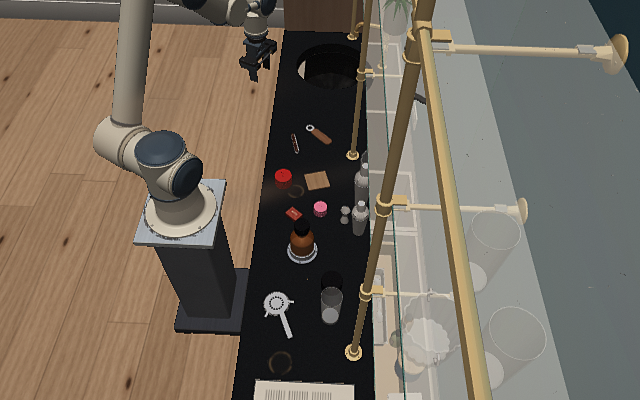

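Top view: the black cap on the amber bottle is at about (367,217). The pink disc is at (302,202), the red disc at (254,253) and another black disc at (406,186). The coaster is at (252,209). In the side view the cap is at (303,228), the pink at (320,208), the red at (283,176) and the black at (331,281), and the coaster is at (317,180). I'll take one close crop to confirm.

```bash
python3 - <<'E'
import cv2,numpy as np
t=cv2.imread("pics/top0.png");s=cv2.imread("pics/side0.png")
f=lambda im,c,r,w,h,k:cv2.resize(im[r:r+h,c:c+w],(400,300),interpolation=cv2.INTER_CUBIC)
a=f(t,335,165,100,75,4);b=f(s,265,205,100,75,4);c=f(t,220,180,60,45,4);d=f(s,290,160,60,45,4)
bright=lambda i:np.clip((i/255.)**.5*255,0,255).astype('uint8')
cv2.imwrite("pics/crop1.png",bright(np.vstack([np.hstack([a,b]),np.hstack([c,d])])))
E
```

```text
(no output)
```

View pics/crop1.png

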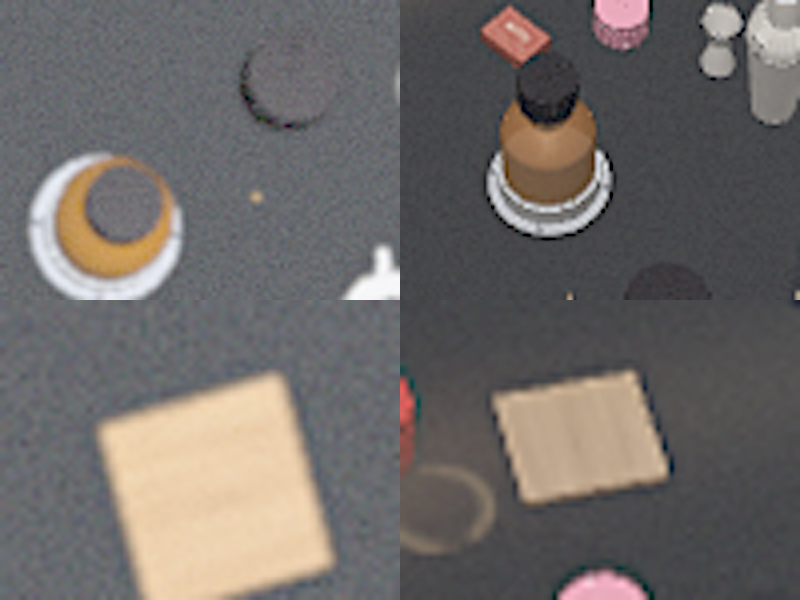

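The crop confirms it: the target is the matte black cap sitting on the amber bottle, at top (366.1,215.6) and side (301.8,223.6). The loose black disc at (406,186) is larger and stands apart. There is only one square coaster.

```bash
cat > h.py <<'E'
import cv2,numpy as np
from rig import arm
def ray(n,uv):
    c=arm.get_calibration(n);T=np.array(c["cam_to_world"]);d=np.linalg.solve(np.array(c["intrinsics"]),[uv[0],uv[1],1.]);d=T[:3,:3]@d
    return T[:3,3],d/np.linalg.norm(d)
def tri(a,b):
    A=np.zeros((3,3));y=np.zeros(3)
    R=[ray("top",a),ray("side",b)]
    for o,d in R: P=np.eye(3)-np.outer(d,d);A+=P;y+=P@o
    p=np.linalg.solve(A,y);return p,[np.linalg.norm(np.cross(p-o,d)) for o,d in R]
def atz(n,uv,z):
    o,d=ray(n,uv);return o+d*(z-o[2])/d[2]
def down(yaw):  # tool y axis at yaw (deg), z down
    a=np.radians(yaw);y=np.array([np.cos(a),np.sin(a),0]);z=np.array([0,0,-1.]);return np.column_stack([np.cross(y,z),y,z])
E
python3 - <<'E'
from h import *
t,s=(cv2.imread(f"pics/{n}0.png") for n in("top","side"))
q=[]
for n,im,(c,r,w,h) in(("top",t,(228,185,48,48)),("side",s,(299,166,36,27))):
    g=im[r:r+h,c:c+w].astype(float);m=((g[:,:,2]>75)&(g[:,:,2]-g[:,:,0]>15)).astype('uint8')
    k,l,st,_=cv2.connectedComponentsWithStats(m);i=1+np.argmax(st[1:,4]);m=(l==i).astype('uint8')
    ct=max(cv2.findContours(m,0,1)[0],key=cv2.contourArea);R=cv2.minAreaRect(ct)
    v,u=np.nonzero(m);uv=(u.mean()+c,v.mean()+r);q.append(uv);print(n,uv,st[i],R[1:],atz(n,uv,.009))
    if n=="top":
        b=[atz(n,x+[c,r],.009)[:2] for x in cv2.boxPoints(R)];print(np.round(b,3).tolist())
print("coaster",tri(*q))
a,b=(366.1,215.6),(301.8,223.6)
p,e=tri(a,b);print("cap",p,e,atz("top",a,.174),atz("side",b,.174))
# cup ring white
im=t[190:250,335:395].astype(int);m=(im.min(2)>120);v,u=np.nonzero(m);h=cv2.convexHull(np.column_stack([u,v]).astype(np.int32));E=cv2.fitEllipse(h);print(E,[atz("top",(E[0][0]+335,E[0][1]+190),z) for z in(0.,.02)])
j=arm.current_joint_positions();print(arm.current_tool_rot().round(2).tolist())
for y in range(-180,180,30):
    r=arm.solve_ik([p[0],p[1],.164],down(y));print(y,None if r is None else np.round(r,0))
E
```

```text
top (np.float64(251.91388589881592), np.float64(208.93218514531753)) [  7   6  35  37 929] ((31.31820297241211, 29.944599151611328), 74.05460357666016) [0.52278258 0.16439863 0.009     ]
[[0.557, 0.223], [0.582, 0.135], [0.489, 0.107], [0.464, 0.194]]
side (np.float64(316.6060606060606), np.float64(180.04407713498622)) [  5   5  26  19 363] ((16.368019104003906, 23.344552993774414), 79.69515228271484) [0.52304313 0.16510332 0.009     ]
coaster (array([0.5228665 , 0.16431391, 0.00986869]), [np.float64(0.00020495792156827316), np.float64(0.00020495792156857926)])
cap [ 0.48314008 -0.16652034  0.17602867] [np.float64(0.0016225673080483278), np.float64(0.0016225673080484595)] [ 0.48178875 -0.16704592  0.174     ] [ 0.48459926 -0.164681    0.174     ]
((25.821285247802734, 32.010250091552734), (36.54903030395508, 37.664772033691406), 115.11260223388672) [array([ 0.48307349, -0.16664829,  0.        ]), array([ 0.48095525, -0.16504684,  0.02      ])]
[[-0.91, 0.42, -0.0], [0.42, 0.91, -0.0], [0.0, -0.0, -1.0]]
-180 [-26.  24.  98.  -0.  58. 154.]
-150 [-26.  24.  98.  -0.  58. 124.]
-120 [-26.  24.  98.  -0.  58.  94.]
-90 [-26.  24.  98.  -0.  58.  64.]
-60 [-26.  24.  98.  -0.  58.  34.]
-30 [-26.  24.  98.  -0.  58.   4.]
0 [-26.  24.  98.  -0.  58. -26.]
30 [-26.  24.  98.  -0.  58. -56.]
60 [-26.  24.  98.  -0.  58. -86.]
90 [ -26.   24.   98.   -0.   58. -116.]
120 [ -26.   24.   98.   -0.   58. -146.]
150 [ -26.   24.   98.   -0.   58. -176.]
```

```bash
python3 - <<'E'
from h import *
R=down(-60);p=np.array([.4825,-.166,.164])
arm.move_to(p+[0,0,.09],R);arm.sleep(.2);print(arm.current_t(),arm.current_force(),arm.current_torque())
arm.move_l(p+[0,0,.03],feed=.1);im=arm.snapshot("top");im2=arm.snapshot("side")
arm.move_l(p,feed=.06);arm.sleep(.2);print(arm.current_t(),arm.current_force(),arm.current_torque())
cv2.imwrite("pics/g.png",np.hstack([cv2.resize(i[r:r+75,c:c+100],(400,300),interpolation=2)[:,:,::-1] for i,c,r in((im,315,165),(im2,255,175))]))
E
```

```text
3.0 [ 0.65371124  0.38619959 -0.51960028] [-0.07030385  0.14308979 -0.0099165 ]
4.7 [ 0.57373593 -0.44664292  0.52998766] [-0.06910897  0.15502276  0.01002024]
```

View pics/g.png

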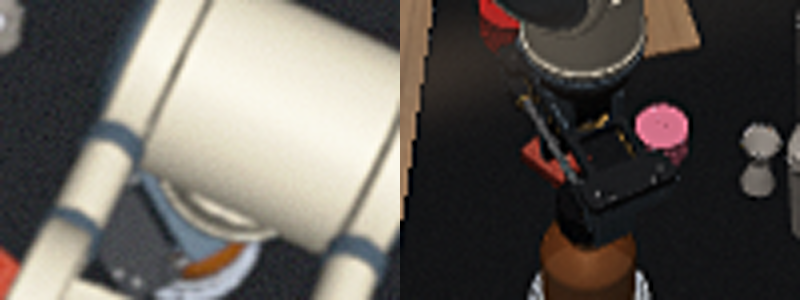

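The arm covers the cap from above. In the side view (about 588,215 in the crop) the fingers straddle it, and no contact forces show. I'll grip and centre by force.

```bash
python3 - <<'E'
from h import *
f0=arm.current_force()
arm.grip(.049)
for w in(.2,.2): arm.sleep(w);print(arm.current_t(),arm.current_width(),arm.current_grasp_force(),arm.current_force()-f0,arm.current_torque(),arm.current_ee_pos())
for k in range(2):
    t=arm.current_t();arm.move_l([.4825,-.166,.1635-.0005*k],feed=.01);print(arm.current_t()-t,arm.current_force()-f0,arm.current_ee_pos())
E
```

```text
5.5833 0.051582542004721 29.99970221237163 [ 0.09864039 -3.04509735 -1.60773385] [-0.53873195  0.06289478  0.03380241] [ 0.4826503  -0.16616453  0.16405887]
5.7833 0.05140305028889452 29.99972883263581 [ 0.50485403 -3.09862419 -0.29643027] [-0.61864888  0.00262381 -0.01150179] [ 0.48260805 -0.16612866  0.16404872]
0.25 [-0.63067599 -1.85392409  6.52161839] [ 0.48273315 -0.16617124  0.1639256 ]
0.25 [-1.95608627 -3.16654672  9.41711297] [ 0.48275546 -0.16617889  0.16350192]
```

```bash
python3 - <<'E'
from h import *
f0=np.array([.57,-.45,0.1]);z=.163;F=0
for k in range(60):
    z-=.0005 if F<13.3 else .0002
    arm.move_l([.4825,-.166,z],feed=.01);f=arm.current_force()-f0;F=f[2]
    if F>13.3: arm.sleep(.1);f=arm.current_force()-f0;F=f[2]
    print(round(z,4),f.round(1),arm.current_ee_pos()[2].round(5))
    if F>18.2 or z<.1515:break
print(arm.current_t(),arm.current_width(),arm.current_torque(),arm.current_ee_pos())
E
```

```text
0.1625 [-2.4 -1.7  9.6] 0.16303
0.162 [-2.1 -2.  11.2] 0.16255
0.1615 [-2.  -2.6 12.1] 0.16207
0.161 [-2.3 -2.1 11.1] 0.1616
0.1605 [-2.8 -1.7 11.4] 0.16113
0.16 [-1.7 -1.4 11.9] 0.16067
0.1595 [-2.5 -1.5 13.1] 0.16017
0.159 [-3.1 -2.  14. ] 0.15973
0.1588 [-3.6 -1.4 17.2] 0.15966
0.1586 [-4.2 -0.9 19.7] 0.15965
9.0833 0.05176299069120573 [-0.2903533   0.74418621 -0.00913679] [ 0.48287435 -0.16622445  0.15965029]
```

```bash
python3 - <<'E'
from h import *
f0=np.array([.57,-.45,0.1]);z=.1586;y=-60.
while y<-10:
    y+=3;t=arm.current_t();arm.move_l([.4825,-.166,z],down(y),feed=.01);f=arm.current_force()-f0;T=arm.current_torque()
    r=arm.current_tool_rot();print(y,round(arm.current_t()-t,2),f.round(1),T.round(3),round(np.degrees(np.arctan2(r[1,1],r[0,1])),2))
    if abs(T[2])>.15: print("torque");break
    if f[2]<17.8:z-=.0001
    if f[2]>20.8:z+=.0001
    if f[2]<15 or f[2]>26:break
print(arm.current_t(),z,arm.current_ee_pos())
E
```

```text
-57.0 0.25 [-3.3 -0.3 18.5] [-0.172  0.563  0.1  ] -56.97
-54.0 0.25 [-2.5  0.1 19. ] [-0.11   0.46   0.088] -53.97
-51.0 0.25 [-2.1  1.  18.2] [-0.062  0.267  0.001] -50.98
-48.0 0.25 [-0.7  0.1 18.3] [-0.094  0.275  0.031] -47.97
-45.0 0.25 [-0.8  0.3 18. ] [-0.078  0.234  0.076] -44.97
-42.0 0.25 [-1.4  0.7 17.4] [-0.054  0.201  0.051] -41.97
-39.0 0.25 [-0.6  0.2 18.8] [0.028 0.257 0.076] -38.97
-36.0 0.25 [-1.4  0.4 19.2] [-0.002  0.138  0.067] -35.98
-33.0 0.25 [-0.4  0.5 19. ] [-0.003  0.163  0.07 ] -32.98
-30.0 0.25 [-1.2  0.3 18.9] [-0.024  0.166  0.073] -29.97
-27.0 0.25 [-1.   0.4 18.7] [0.015 0.097 0.08 ] -26.97
-24.0 0.25 [-1.   0.3 19.3] [-0.048  0.12   0.049] -23.98
-21.0 0.25 [-0.8  0.7 19.4] [0.013 0.074 0.097] -20.97
-18.0 0.25 [-0.2  0.6 19. ] [ 0.005  0.158 -0.012] -17.97
-15.0 0.25 [ 0.5  1.3 18.8] [-0.042  0.109  0.039] -14.97
-12.0 0.25 [-0.7  0.4 19.2] [-0.04   0.092  0.055] -11.98
-9.0 0.25 [-0.7 -0.2 17.9] [-0.003  0.116  0.003] -8.97
13.3333 0.1585 [ 0.48345629 -0.16620953  0.15964762]
```

```bash
python3 - <<'E'
from h import *
f0=np.array([.57,-.45,0.1]);z=.1585;y=-9.
while y<28:
    y+=3 if y<-4 else .6;arm.move_l([.4825,-.166,z],down(y),feed=.01);f=arm.current_force()-f0;T=arm.current_torque()
    if abs(T[2])>.12 or y%3<.6: print(round(y,1),f.round(1),T.round(3))
    if abs(T[2])>.13:
        arm.sleep(.15);T=arm.current_torque();print("recheck",y,T)
        if abs(T[2])>.15: print("wall");break
    if f[2]<17.8:z-=.0001
    if f[2]>20.8:z+=.0001
    if f[2]<14 or f[2]>26:print("F",f);break
print(arm.current_t(),y,z,arm.current_ee_pos(),arm.current_tool_rot()[:,1],arm.current_force()-f0)
E
```

```text
-6.0 [-0.4  0.8 19.3] [-0.04   0.07   0.046]
-3.0 [-1.   0.8 18.1] [-0.005  0.08   0.056]
-1.8 [ 0.1  1.5 18.9] [-0.048  0.054 -0.16 ]
recheck -1.7999999999999998 [-0.02432396  0.09401942 -0.08914081]
0.0 [-0.9  1.4 18. ] [-0.019  0.076 -0.099]
0.6 [ 0.3  0.9 19.2] [-0.048  0.047 -0.125]
1.8 [-0.8  1.  17.5] [-0.182  0.182 -0.154]
recheck 1.8000000000000003 [-0.1546631   0.16189208 -0.1385784 ]
2.4 [-1.6  0.9 20.9] [-0.155  0.231 -0.277]
recheck 2.4000000000000004 [-0.12010451  0.33548306 -0.21917843]
wall
16.5333 2.4000000000000004 0.1584 [ 0.4834116  -0.16627681  0.15960333] [0.99913055 0.04162044 0.00242703] [-1.4956819  -0.03684254 19.83539785]
```

```bash
python3 - <<'E'
from h import *
f0=np.array([.57,-.45,0.1]);z=.1584
def st(z,y,w=.1):
    arm.move_l([.4832,-.1662,z],down(y),feed=.01);arm.sleep(w);f=arm.current_force()-f0;print(round(z,4),y,f.round(1),arm.current_torque().round(3),arm.current_ee_pos()[2].round(5),arm.current_width().round(5));return f
st(z,2.8);st(z,1.0);
for k in range(12):
    z+=.0008;f=st(z,1.0,.03)
    if f[2]<-4:break
print(arm.current_t())
E
```

```text
Traceback (most recent call last):
AttributeError: 'float' object has no attribute 'round'
```

```bash
python3 - <<'E'
from h import *
f0=np.array([.57,-.45,0.1]);z=.1584
def st(z,y,w=.1):
    arm.move_l([.4832,-.1662,z],down(y),feed=.01);arm.sleep(w);f=arm.current_force()-f0;print(round(z,4),y,f.round(1),arm.current_torque().round(3),round(arm.current_ee_pos()[2],5));return f
st(z,2.8);st(z,1.8);
for k in range(12):
    z+=.0008;f=st(z,1.8,.03)
    if f[2]<-4:break
print(arm.current_t(),arm.current_width())
E
```

```text
0.1584 2.8 [-4.7  0.8 23.7] [-0.096  0.961 -0.375] 0.15958
0.1584 1.8 [-4.4  0.6 22.7] [-0.074  0.816 -0.085] 0.15959
0.1592 1.8 [-2.2 -0.2 14.4] [-0.297  0.474 -0.106] 0.15997
0.16 1.8 [-2.4  0.6 12.1] [-0.346  0.352 -0.048] 0.16066
0.1608 1.8 [-1.2 -1.6 10.4] [-0.322  0.279 -0.101] 0.1614
0.1616 1.8 [-1.2 -0.5 10.1] [-0.379  0.29  -0.072] 0.16216
0.1624 1.8 [-1.6 -0.7  8.6] [-0.402  0.21   0.024] 0.16291
0.1632 1.8 [-0.8 -1.1  8.5] [-0.395  0.202 -0.068] 0.16368
0.164 1.8 [-1.1 -2.5  7.8] [-0.382  0.195 -0.061] 0.16444
0.1648 1.8 [-0.8 -1.8  7.2] [-0.436  0.16  -0.009] 0.1652
0.1656 1.8 [-0.8 -2.6  5.6] [-0.407  0.068 -0.037] 0.16596
0.1664 1.8 [-0.9 -1.   6.7] [-0.408  0.011 -0.053] 0.16667
0.1672 1.8 [ 0.8 -1.8  4.9] [-0.394 -0.041 -0.021] 0.16738
0.168 1.8 [ 0.1 -1.2  5.2] [-0.449 -0.154 -0.055] 0.1681
20.9833 0.05140242638941436
```

```bash
python3 - <<'E'
from h import *
arm.move_l([.4832,-.1662,.25],feed=.06);print(arm.current_t(),arm.current_force(),arm.current_width())
c=[.5228,.1644]
arm.move_to([*c,.25],down(-45));arm.move_l([*c,.09],feed=.1);arm.sleep(.2)
print(arm.current_t(),arm.current_force(),arm.current_torque(),arm.current_ee_pos(),arm.current_width())
a=[(arm.snapshot("side"),275,130),(arm.snapshot("top"),210,160)]
cv2.imwrite("pics/h.png",np.hstack([cv2.resize(i[r:r+75,q:q+100],(400,300),interpolation=2)[:,:,::-1] for i,q,r in a]))
E
```

```text
22.5 [-0.36638164 -1.30783812  0.31014598] 0.05177480518504741
25.8167 [ 0.64185174  0.12910759 -0.13029652] [-0.08264256  0.0733314  -0.00173131] [0.52293624 0.16443715 0.09028785] 0.05130078834452281
```

View pics/h.png

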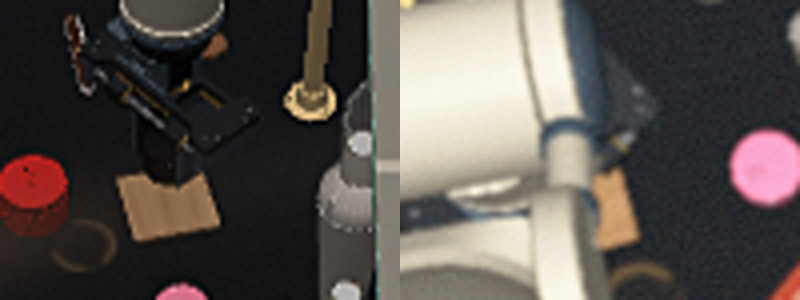

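The gripper hovers over the coaster holding the cap (side crop 165,165). The pink and red caps are clear of it. Next I'll lower until contact.

```bash
python3 - <<'E'
from h import *
c=[.5228,.1644]
arm.move_l([*c,.041],feed=.05);arm.sleep(.2);b=arm.current_force()[2];z=.041
while z>.030:
    z-=.0005;arm.move_l([*c,z],feed=.01);f=arm.current_force()[2]-b
    if f>1.8:
        arm.sleep(.1);f=arm.current_force()[2]-b
        if f>1.5:break
print(z,f,b,arm.current_ee_pos())
arm.grip(.066);arm.sleep(.2);print(arm.current_force())
arm.grip(.088)
arm.move_l([*c,.16],feed=.08);arm.move_to([.40,0.42,.25],down(30));print(arm.current_t())
cv2.imwrite("pics/e.png",np.hstack([cv2.resize(i[r:r+60,q:q+80],(400,300),interpolation=2)[:,:,::-1] for i,q,r in((arm.snapshot("side"),275,150),(arm.snapshot("top"),215,180))]))
E
```

```text
0.034499999999999996 11.59813131344479 -0.7830036987866076 [0.52286489 0.16441694 0.03494584]
[-0.41195207 -0.09950355  0.02468685]
34.6333
```

View pics/e.png

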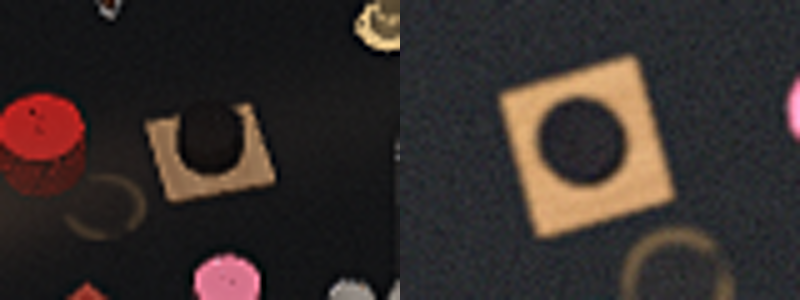

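The side and top views show the cap upright on the coaster, with its centre at about (251.0,207.8) in the top image. I'll check the centring numerically.

```bash
python3 - <<'E'
from h import *
im=arm.snapshot("top").astype(int);r,c,k=180,228,48
g=im[r:r+k,c:c+k];m=((g[:,:,0]>75)&(g[:,:,0]-g[:,:,2]>15)).astype('uint8')
ct=max(cv2.findContours(m,0,1)[0],key=cv2.contourArea);f=cv2.drawContours(np.zeros_like(m),[ct],-1,1,-1)
v,u=np.nonzero(f);print("coaster",atz("top",(u.mean()+c,v.mean()+r),.009))
h=f&(1-m);n,l,s,C=cv2.connectedComponentsWithStats(h);i=1+np.argmax(s[1:,4]);print(s[i],atz("top",C[i]+[c,r],.04),atz("top",C[i]+[c,r],.045))
E
```

```text
coaster [0.52282986 0.16437445 0.009     ]
[ 15  20  17  17 225] [0.52177173 0.16233116 0.04      ] [0.52108447 0.16153497 0.045     ]
```

```bash
python3 -c "
from rig import arm
print(arm.sign_off())"
```

```text
the job is handed in; nothing more can be done
None
```

The safety cap is off the amber bottle and standing upright on the coaster, about 2–3 mm from its centre by the camera; set-down contact read 11.6 N, more than the 1.5–2 N I aimed for, and the job was handed in at about 35 s.

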